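Push the tin into the third gap of the rack

ROBOT

A 6-joint arm with a two-finger parallel gripper is mounted at the origin on a cart in front of the work surface, level with it; the furniture and walls round the work are solid. World frame = base frame: x ahead of the robot, y to its left, z up, the work surface at z = 0. Lengths are in mm, angles in rad, forces in N, time in s.
With the tool pointing down it reaches from about 275 to 750 mm from the base axis. Payload 10.2 kg.
Tool frame: the origin (TCP) lies midway between the tips of the shut fingers; the grasp point (between the pads) lies 19 mm behind it; z points along the fingers, y is the line along which they close (so a half turn about z gives the same grasp; the last joint's range is limited). The gripper opens to 85 mm and grips with 20 to 120 N. Pads are 22 mm wide; open, the fingers measure 114 mm over their backs; the gripper's body (76 mm by 85 mm) begins 54 mm behind the grasp point. The pads swing forward as they close: fully open they stand 13 mm farther back than shut.
Start: joints at [-1.556, 0.313, 1.498, -0, 1.331, -0.223], TCP at [123.658, -510.235, 231.294] pointing down, gripper open.
Joint ranges: [-2.94, 2.94], [-0.97, 2.17], [0.19, 2.56], [-1.23, 4.37], [0.02, 3.11], [-2.88, 2.88]. Speed limits (rad/s): [2.39, 2.39, 3.01, 3.14, 3.14, 3.14].

INTERFACE

Orientations are given as a unit quaternion [w, x, y, z].
In Python, from rig import sense, capture, finish_job, find_in, place_of gives the robot as it stands. The module is installed in compiled form; this text tells all that it offers.
- The arm moves only by the shell command python3 -m jog 'ROWS' [FORCE]. ROWS is JSON, a list of rows, each an object of numbers: "tx", "ty", "tz": the shift along the tool's x, y, z in mm; "ax", "ay", "az": the turn, a rotation vector about the tool's x, y, z in rad; "jaw": the closure, from -1 (fully open) to 1 (shut), so that 0 is half open. In form: [{"tx": .., "ty": .., "tz": .., "ax": .., "ay": .., "az": .., "jaw": ..}, ...]. A call has 1 to 5 rows; each row shifts and turns the commanded pose from where the row before left it, along the tool's axes as they then stand; what a row does not reach is not made up. A row lasts 1/8 s, in which the tool goes at most 62.5 mm and 10.7 degrees, less where a joint would pass 70% of its speed; a pose out of reach is approached as far as the arm can. A call with a gripper value outside its range is refused whole. The fingers move at their own pace and stop on an object; FORCE is the grip in N (left out, the last holds). Time passes only in rows, so rows that do not move let the fingers close. It gives the time, the measured TCP pose, the force, the opening and the grip force at its end, in the units of the state.
- sense(): the state, without advancing time (a new reading comes with each control period).
- capture(name): name is "scene" or "top"; returns a dict with "color" (420x560x3 uint8, red, green, blue), "depth" (420x560 float32, mm along the optical axis (not along the pixel's ray), 0 where there is no reading), "fx", "fy", "cx", "cy" (pixels), "camera_from_world" (4x4, takes a point from world to camera coordinates). Camera axes: x right, y up, looking along -z (the intrinsics and any distortion apply to the point x, -y, -z); pixel columns grow to the right and rows downward; lengths in mm; the calibration is good to about 2 mm. A picture is of the moment at which its call begins.
- finish_job(): hands the job in; it is judged then, once.
Trained networks look in the newest picture that a camera, given by its name, has taken for a name from the list of things; names that differ only in an ending like _2 or _b are one class to them, and where a whole thing is asked for, a point or a joint stands for the part that bears it (a point fixed in the world has none). Each returns a list of dicts, best first, with "conf" (0 to 1); they miss things now and then, are a little off and sometimes report something else, mostly with a low value. They report only what shows in the picture. A call takes as long as a camera call. They do not tell look-alikes from the thing itself.
- find_in(query, camera): "centre" ([column, row] in pixels, amid what is visible of it).
- place_of(query, camera): "centre" ([column, row] in pixels: a listed point, or the origin of a listed thing).
The state is a dict: "time_s": time; "joints": joint angles; "dq": joint speeds; "tau": joint torques, N m; "eef_pos": TCP position; "ee_rot": TCP orientation; "force": force on the tool from outside, world axes, zero at the start; "wrist_torque": the same for the moment, N m; "grip_width": opening from 0.0 (shut) to 1.0 (fully open); "grip_force": force on a finger pad.
Only numpy, scipy, OpenCV 4.12 (cv2) and the standard library are available. Lean on these libraries where they do the work, as an engineer would, in place of code of your own. Each camera call takes 0.05 s, during which the arm holds its last target. There are 200 camera calls.

TASK

Count along the tops of the wooden tin rack's dividers with a fingertip, starting at the red end: touch the red end panel, then the next divider, then the one after that, beyond which the third gap opens. Then push the food tin across the worktop into that third gap until it rests against the back board. Only push the tin, never lift or tip it, and leave the tape roll, padlock, mug and battery where they are.

Things in the scene. Friction and masses are not known exactly. Their poses are not given: they have to be found in the camera images.
- rack: low fixed wooden tin rack, 386 mm long, four gaps side by side, each 84 mm wide, open to front and top; the worktop is their floor. x: from open front to back; y: along it to the robot's left. Origin at worktop level, mid-length. Back board 60 mm tall, front face at x = +31 mm; divider fronts at x = -40 mm. Panels every 94 mm: end, divider_a, _b, _c, end. Gap centres at y = +141, +47, -47, -141 mm
- red_end: red-painted end panel of the rack, fixed, same shape as a divider (10 mm thick, 70 mm deep, 45 mm tall, rounded top); it stands at one end of the rack, at rack y = +188 mm or -188 mm (either end, it changes from start to start). Origin at worktop level, at rack x = 0; axes as the rack's
- grey_end: grey-painted end panel of the rack, fixed, same shape as a divider (10 mm thick, 70 mm deep, 45 mm tall, rounded top); it stands at one end of the rack, at rack y = +188 mm or -188 mm (either end, it changes from start to start). Origin at worktop level, at rack x = 0; axes as the rack's
- divider_a: one of the rack's three fixed inner dividers, plain light wood: 10 mm thick, 70 mm from front to back, 45 mm tall, rounded on top and at its front. Same axes as the rack; origin at worktop level, at rack x = 0, rack y = +94 mm (left); its top runs from 35 mm in front of the origin to 31 mm behind it
- divider_b: one of the rack's three fixed inner dividers, plain light wood: 10 mm thick, 70 mm from front to back, 45 mm tall, rounded on top and at its front. Same axes as the rack; origin at worktop level, at rack x = 0, rack y = 0 (middle); its top runs from 35 mm in front of the origin to 31 mm behind it
- divider_c: one of the rack's three fixed inner dividers, plain light wood: 10 mm thick, 70 mm from front to back, 45 mm tall, rounded on top and at its front. Same axes as the rack; origin at worktop level, at rack x = 0, rack y = -94 mm (right); its top runs from 35 mm in front of the origin to 31 mm behind it
- tin: round closed food tin with a printed paper label, 76 mm diameter, 58 mm tall, about 0.25 kg, standing loose and upright on the open worktop between robot and rack. Origin at the centre of its underside, z up. Against the back board its origin is at about rack x = -7 mm and it stands out about 5 mm past the divider fronts
- tape_black: roll of black tape with a tan core, 58 mm diameter, 19 mm tall, loose, lying in one of the two outer gaps; bystander. Origin at the centre of its underside
- padlock: small brass padlock, 65 x 44 x 14 mm, loose, lying in the other outer gap; bystander. Origin at the centre of its underside
- mug: white mug with a blue-grey pattern, 82 x 117 mm with its handle, 91 mm tall, standing loose to the left of the tin; bystander. Origin at the centre of its underside
- battery: battery cell, blue with a tan end, 14 x 50 x 14 mm, lying loose to the right of the tin; bystander. Origin at the centre of its underside
Things that resemble listed ones, but are neither listed nor needed, are in the scene too. What is shaped like the tin but yellow is not meant.

How it is judged:
By the outcome, as a careful person would: the job done as asked, in the order asked, and still so for the second after the job is handed in, with the robot touching nothing.
It also fails if it takes over 64 s, if anything falls off the work surface, if the arm or the gripper's body presses on something with over 40 N, if the wrist force passes 120 N, or if a joint passes its speed limit or range.

## Working session

There is one attempt and no reset: what is moved stays moved. The work goes in short steps, Python scripts to look and compute and a shell command to move; the robot and the scene stay as the last step left them, time stands still between calls to the robot, and variables do not carry over. Pictures are saved under pics/ and viewed, at most 10 in all, crops included, and the job is handed in when it is done.

```bash
mkdir -p pics; cat > h.py <<'E'
import numpy as np, cv2
from rig import *
def world(c,u,v,d=None,z=None):
    T=np.linalg.inv(c["camera_from_world"]); r=np.array([(u-c["cx"])/c["fx"],-(v-c["cy"])/c["fy"],-1.0])
    o=T[:3,3]; w=T[:3,:3]@r
    return o+w*(d if z is None else (z-o[2])/w[2])
def cloud(c):
    v,u=np.mgrid[:420,:560]; d=c["depth"]
    p=np.stack([(u-c["cx"])/c["fx"]*d,-(v-c["cy"])/c["fy"]*d,-d],-1)
    T=np.linalg.inv(c["camera_from_world"]); return p@T[:3,:3].T+T[:3,3]
E
python3 - <<'E'
from h import *
import pickle
print(sense())
for n in("scene","top"):
    c=capture(n); pickle.dump(c,open(n+".pkl","wb")); print(n,{k:v for k,v in c.items() if k not in("color","depth")})
    cv2.imwrite(f"pics/{n}0.png",c["color"][...,::-1])
    for q in("rack","red_end","grey_end","tin","tape_black","padlock","mug","battery"):
        print(q,[(np.round(r["centre"]),round(r["conf"],2),world(c,*r["centre"],z=0).round()) for r in place_of(q,n)[:3]])
E
```

```text
{'time_s': 0.0, 'joints': array([-1.55638222e+00,  3.13410613e-01,  1.49847748e+00, -9.53054119e-06,
        1.33100430e+00, -2.23409737e-01]), 'dq': array([-0.00126868,  0.00039988, -0.00064062,  0.00136973, -0.00129762,
       -0.00068831]), 'tau': array([-6.69110386e-05, -4.12263429e+01, -2.59743762e+01, -1.75970158e-04,
        4.19179763e-03, -2.14295414e-05]), 'eef_pos': array([ 123.66063527, -509.94547575,  230.74002703]), 'ee_rot': array([-6.46807722e-04,  9.92937960e-01,  1.18632984e-01,  6.31835248e-05]), 'force': array([0.25923693, 0.03127388, 0.37285636]), 'wrist_torque': array([ 0.0103664 ,  0.04906394, -0.02843366]), 'grip_force': 0.0, 'grip_width': 0.9977320436543702}
scene {'fx': 508.34112534786374, 'fy': 508.34112534786374, 'cx': 277.8873062854111, 'cy': 203.4740839831568, 'camera_from_world': array([[-4.85338246e-01, -8.74284153e-01,  8.60276680e-03,
         2.77556968e+02],
       [ 4.35803945e-01, -2.33372966e-01,  8.69259444e-01,
        -2.60534549e+02],
       [-7.57972103e-01,  4.25633973e-01,  4.94281309e-01,
        -7.51631459e+02],
       [ 0.00000000e+00
[... 1154 characters left out ...]
e+00]])}
rack [(array([283., 143.]), 0.9, array([682., -13.,   0.]))]
red_end [(array([362., 142.]), 0.72, array([ 689., -193.,    0.])), (array([220., 147.]), 0.67, array([668., 130.,   0.]))]
grey_end []
tin [(array([252., 231.]), 0.8, array([478.,  53.,   0.])), (array([225., 294.]), 0.8, array([337., 107.,   0.]))]
tape_black [(array([221., 149.]), 0.63, array([665., 129.,   0.]))]
padlock [(array([340., 142.]), 0.55, array([ 687., -142.,    0.]))]
mug [(array([138., 240.]), 0.69, array([453., 307.,   0.])), (array([406., 237.]), 0.43, array([ 475., -296.,    0.]))]
battery [(array([405., 235.]), 0.66, array([ 478., -292.,    0.])), (array([240., 149.]), 0.59, array([666.,  84.,   0.]))]
```

View pics/top0.png

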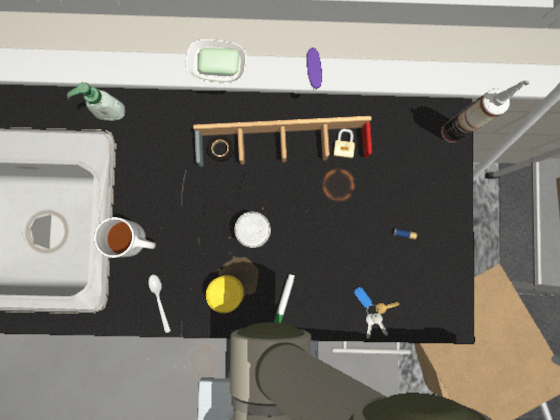

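View pics/scene0.png

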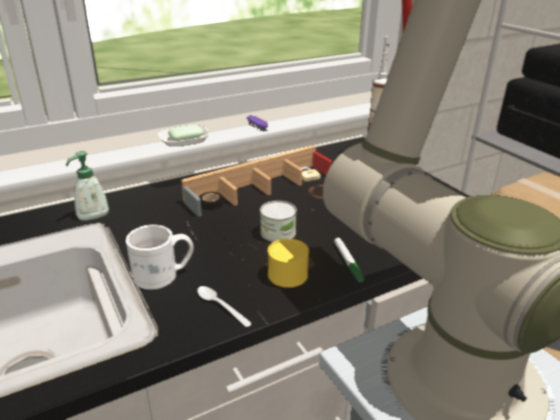

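The top view shows the rack from (197,127) to (370,120), with the red end at right (368,138). The white-labelled tin is at (252,229), the yellow look-alike at (225,294), the mug at (120,238) and the battery at (405,235). So the red end is at rack y=-188, and the order to touch is red_end, divider_c, divider_b. The third gap is at rack y=+47.

```bash
python3 - <<'E'
from h import *
import pickle
from scipy.optimize import minimize
c=pickle.load(open("top.pkl","rb")); P=cloud(c)
# rack fit: points in band z 25..50 & near
R=P[100:175,185:385].reshape(-1,3); R=R[(R[:,2]>25)&(R[:,2]<75)&(R[:,0]>600)&(R[:,0]<760)]
print(len(R),np.percentile(R[:,2],[5,50,95]))
b=R[(R[:,2]>54)&(R[:,2]<68)]; k=np.polyfit(b[:,1],b[:,0],1); print("board top n",len(b),"x=",k, "yaw",-np.arctan(k[0]),b.min(0),b.max(0))
def res(q):
    th,x,y=q; X=R[:,:2]-[x,y]; xr=X@[np.cos(th),np.sin(th)]; yr=X@[-np.sin(th),np.cos(th)]
    # signed box union distance
    d=[np.hypot(np.maximum(abs(xr-(x1+x2)/2)-(x2-x1)/2,0),np.maximum(abs(yr-yc)-w,0)) for x1,x2,yc,w in [(31,41,0,193)]+[(-40,31,yy,5) for yy in(188,94,0,-94,-188)]]
    d=np.min(d,0); return np.minimum(d,15).mean()+ 0.02*0
best=min((minimize(res,[-np.arctan(k[0])+a,680+dx,-10+dy],method="Nelder-Mead") for a in(-.02,0,.02) for dx in(-6,0,6) for dy in(-6,0,6)),key=lambda r:r.fun)
th,x,y=best.x; print(best.fun,best.x)
w=lambda a,b_:(np.array([x,y])+[a*np.cos(th)-b_*np.sin(th),a*np.sin(th)+b_*np.cos(th)]).round(1)
print("red",w(0,-188),"c",w(0,-94),"b",w(0,0),"goal",w(-7,47),"front",w(-100,47))
for yy in(188,94,0,-94,-188):
    X=R[:,:2]-[x,y]; xr=X@[np.cos(th),np.sin(th)]; yr=X@[-np.sin(th),np.cos(th)]
    m=(xr<22)&(xr>-50)&(abs(yr-yy)<20)&(R[:,2]>38); print(yy,m.sum(),yr[m].mean() if m.any() else 0,xr[m].min() if m.any() else 0,R[m,2].mean() if m.any() else 0)
for n in("top","scene"):
    c=pickle.load(open(n+".pkl","rb"));P=cloud(c).reshape(-1,3)
    t=P[(abs(P[:,0]-475)<60)&(abs(P[:,1]-53)<60)&(P[:,2]>48)&(P[:,2]<70)]
    (cx,cy),r=cv2.minEnclosingCircle(t[:,:2].astype(np.float32)); print(n,"tin",len(t),cx,cy,r,np.median(t[:,2]), (t.min(0)+t.max(0))/2)
    t=P[(abs(P[:,0]-337)<60)&(abs(P[:,1]-107)<60)&(P[:,2]>40)]
    print("yellow",t.min(0),t.max(0))
E
```

```text
2353 [29.12616771 46.88770377 62.53689321]
board top n 892 x= [-8.05564902e-02  7.12559268e+02] yaw 0.08038291247317057 [ 693.77756218 -199.2050469    54.02943559] [732.42969903 182.87425871  66.41948785]
0.012782830476920894 [ 7.95012442e-02  6.77642780e+02 -1.06484127e+01]
red [ 692.6 -198.1] c [ 685.1 -104.4] b [677.6 -10.6] goal [666.9  35.6] front [574.2  28.3]
188 131 187.1813813219824 -39.023050025595715 44.613534321416026
94 127 93.57456975380155 -39.2044039806275 44.83741413048284
0 127 0.08203461822592688 -39.085733920525115 44.99647585075018
-94 130 -93.53361669575165 -39.29756518984625 44.715868608291416
-188 132 -187.08003098773924 -38.36954559820879 44.400518967170285
top tin 985 481.45904541015625 50.529415130615234 37.755226135253906 56.46417168551409 [481.31920932  50.66028546  56.56759887]
yellow [277.23711033  47.06851336  40.01397336] [380.02854965 142.2227368  261.02982224]
scene tin 633 481.92718505859375 50.805702209472656 40.177398681640625 54.70128634043874 [482.12383073  50.94415954  53.81006848]
yellow [277.02884685  47.28141787  40.11035889] [383.8306417  143.52652569 257.09407989]
```

```bash
python3 -m jog '[{"az":0.158,"jaw":1},{"tx":48,"ty":-22,"jaw":1},{"tx":48,"ty":-22,"jaw":1},{"tx":48,"ty":-22,"jaw":1},{"tx":48,"ty":-22,"jaw":1}]' 30; python3 -m jog '[{"tx":48,"ty":-22,"jaw":1},{"tx":48,"ty":-22,"jaw":1},{"tx":48,"ty":-22,"jaw":1},{"tx":48,"ty":-22,"jaw":1},{"jaw":1}]'
cat >> h.py <<'E'
TH,RX,RY=0.0795,677.6,-10.6
def go(xr,yr,z):
    "tool shift needed to reach a rack-frame point"
    from scipy.spatial.transform import Rotation as Ro
    s=sense(); q=s["ee_rot"]; M=Ro.from_quat([*q[1:],q[0]]).as_matrix()
    t=np.array([RX+xr*np.cos(TH)-yr*np.sin(TH),RY+xr*np.sin(TH)+yr*np.cos(TH),z])
    print("shift",(M.T@(t-s["eef_pos"])).round(1),"yaw",np.arctan2(M[1,0],M[0,0]).round(4),"tool z",M[:,2].round(3),"pos",s["eef_pos"].round(1),"f",s["force"].round(1),"t",s["time_s"],"w",s["grip_width"])
E
python3 -c "from h import *; go(-12,-188,70)"
```

```text
shift [ 614.6 -171.3  161.3] yaw 0.2378 tool z [ 0. -0. -1.] pos [ 123.7 -510.2  231.3] f [-0.2  0.3 -0.2] t 0.9 w 0.9987949980419205schema error: expected keys tx, ty, tz, ax, ay, az, jaw
schema error: expected keys tx, ty, tz, ax, ay, az, jaw
```

```bash
python3 -m jog '[{"tx":0,"ty":0,"tz":0,"ax":0,"ay":0,"az":0.158,"jaw":1},{"tx":48,"ty":-22,"tz":0,"ax":0,"ay":0,"az":0,"jaw":1},{"tx":48,"ty":-22,"tz":0,"ax":0,"ay":0,"az":0,"jaw":1},{"tx":48,"ty":-22,"tz":0,"ax":0,"ay":0,"az":0,"jaw":1},{"tx":48,"ty":-22,"tz":0,"ax":0,"ay":0,"az":0,"jaw":1}]' 30; python3 -m jog '[{"tx":48,"ty":-22,"tz":0,"ax":0,"ay":0,"az":0,"jaw":1},{"tx":48,"ty":-22,"tz":0,"ax":0,"ay":0,"az":0,"jaw":1},{"tx":48,"ty":-22,"tz":0,"ax":0,"ay":0,"az":0,"jaw":1},{"tx":48,"ty":-22,"tz":0,"ax":0,"ay":0,"az":0,"jaw":1},{"tx":0,"ty":0,"tz":0,"ax":0,"ay":0,"az":0,"jaw":1}]'
python3 -c "from h import *; go(-12,-188,70)"
```

```text
time_s: 1.52
eef_pos: [309.4, -406.2, 231.4]
ee_rot: [0.0, 0.999, 0.04, 0.0]
force: [-0.5, -0.2, 0.1]
grip_width: 0.003
grip_force: 0.0
time_s: 2.15
eef_pos: [494.5, -302.1, 230.8]
ee_rot: [-0.0, 0.999, 0.042, 0.0]
force: [0.1, -1.0, 0.4]
grip_width: -0.001
grip_force: 0.0
shift [194.  -87.1 160.9] yaw 0.084 tool z [ 0.     0.001 -1.   ] pos [ 494.5 -302.1  230.8] f [ 0.1 -1.   0.4] t 2.15 w -0.000774032474379794
```

```bash
python3 -m jog '[{"tx":48,"ty":-22,"tz":10,"ax":0,"ay":0,"az":0,"jaw":1},{"tx":48,"ty":-22,"tz":20,"ax":0,"ay":0,"az":0,"jaw":1},{"tx":48,"ty":-22,"tz":20,"ax":0,"ay":0,"az":0,"jaw":1},{"tx":50,"ty":-21,"tz":20,"ax":0,"ay":0,"az":0,"jaw":1},{"tx":0,"ty":0,"tz":40,"ax":0,"ay":0,"az":0,"jaw":1}]'; python3 -m jog '[{"tx":0,"ty":0,"tz":40,"ax":0,"ay":0,"az":0,"jaw":1},{"tx":0,"ty":0,"tz":5,"ax":0,"ay":0,"az":0,"jaw":1},{"tx":0,"ty":0,"tz":0,"ax":0,"ay":0,"az":0,"jaw":1}]'
python3 -c "from h import *; go(-12,-188,45)"
```

```text
time_s: 2.78
eef_pos: [681.3, -200.8, 121.1]
ee_rot: [0.001, 0.999, 0.041, 0.002]
force: [-0.1, -1.0, -0.6]
grip_width: 0.003
grip_force: 0.0
time_s: 3.15
eef_pos: [679.1, -202.8, 77.8]
ee_rot: [0.0, 0.999, 0.04, 0.001]
force: [-0.3, -0.4, 0.0]
grip_width: 0.002
grip_force: 0.0
shift [ 1.7 -3.8 32.8] yaw 0.0792 tool z [ 0.002 -0.001 -1.   ] pos [ 679.1 -202.8   77.8] f [-0.3 -0.4  0. ] t 3.15 w 0.0023799983656633975
```

```bash
python3 -m jog '[{"tx":1,"ty":-4,"tz":15,"ax":0,"ay":0,"az":0,"jaw":1},{"tx":0,"ty":0,"tz":10,"ax":0,"ay":0,"az":0,"jaw":1},{"tx":0,"ty":0,"tz":5,"ax":0,"ay":0,"az":0,"jaw":1},{"tx":0,"ty":0,"tz":2,"ax":0,"ay":0,"az":0,"jaw":1},{"tx":0,"ty":0,"tz":0,"ax":0,"ay":0,"az":0,"jaw":1}]'
python3 -c "from h import *; go(-12,-188,45)"
```

```text
time_s: 3.78
eef_pos: [679.6, -198.0, 45.0]
ee_rot: [0.0, 0.999, 0.04, 0.0]
force: [-2.7, 1.2, 4.3]
grip_width: -0.006
grip_force: 2.1
shift [ 0.9  1.1 -0. ] yaw 0.0798 tool z [ 0. -0. -1.] pos [ 679.6 -198.    45. ] f [-2.7  1.2  4.3] t 3.775 w -0.006075500310371077
```

```bash
python3 -m jog '[{"tx":0,"ty":0,"tz":0.5,"ax":0,"ay":0,"az":0,"jaw":1},{"tx":0,"ty":0,"tz":0,"ax":0,"ay":0,"az":0,"jaw":1},{"tx":0,"ty":0,"tz":0,"ax":0,"ay":0,"az":0,"jaw":1}]'; python3 -m jog '[{"tx":0,"ty":0,"tz":-20,"ax":0,"ay":0,"az":0,"jaw":1},{"tx":0,"ty":0,"tz":-10,"ax":0,"ay":0,"az":0,"jaw":1},{"tx":0,"ty":-47,"tz":0,"ax":0,"ay":0,"az":0,"jaw":1},{"tx":0,"ty":-47,"tz":0,"ax":0,"ay":0,"az":0,"jaw":1},{"tx":0,"ty":0,"tz":0,"ax":0,"ay":0,"az":0,"jaw":1}]'
python3 -c "from h import *; go(-12,-94,45)"
```

```text
time_s: 4.15
eef_pos: [679.7, -198.0, 44.9]
ee_rot: [0.0, 0.999, 0.04, 0.0]
force: [-3.5, 1.6, 6.2]
grip_width: 0.001
grip_force: 3.6
time_s: 4.78
eef_pos: [672.2, -101.1, 74.7]
ee_rot: [-0.0, 0.999, 0.042, 0.0]
force: [0.6, -0.5, -0.2]
grip_width: 0.0
grip_force: 0.0
shift [ 0.5  4.2 29.7] yaw 0.0836 tool z [ 0.001  0.    -1.   ] pos [ 672.2 -101.1   74.7] f [ 0.6 -0.5 -0.2] t 4.775 w 5.810412368950896e-05
```

```bash
python3 -m jog '[{"tx":0,"ty":0,"tz":15,"ax":0,"ay":0,"az":0,"jaw":1},{"tx":0,"ty":0,"tz":5,"ax":0,"ay":0,"az":0,"jaw":1},{"tx":0,"ty":0,"tz":0,"ax":0,"ay":0,"az":0,"jaw":1}]'
python3 -c "from h import *; go(-12,-94,45)"
```

```text
time_s: 5.15
eef_pos: [671.7, -105.1, 52.8]
ee_rot: [-0.0, 0.999, 0.039, -0.001]
force: [0.5, 0.3, 0.1]
grip_width: 0.0
grip_force: 0.0
shift [1.4 0.3 7.8] yaw 0.0785 tool z [-0.001  0.    -1.   ] pos [ 671.7 -105.1   52.8] f [0.5 0.3 0.1] t 5.15 w 0.00013482700920995996
```

```bash
python3 -m jog '[{"tx":0,"ty":0,"tz":6,"ax":0,"ay":0,"az":0,"jaw":1},{"tx":0,"ty":0,"tz":3,"ax":0,"ay":0,"az":0,"jaw":1},{"tx":0,"ty":0,"tz":1.5,"ax":0,"ay":0,"az":0,"jaw":1},{"tx":0,"ty":0,"tz":0,"ax":0,"ay":0,"az":0,"jaw":1},{"tx":0,"ty":0,"tz":0,"ax":0,"ay":0,"az":0,"jaw":1}]'
python3 -c "from h import *; go(-12,-94,45)"
```

```text
time_s: 5.78
eef_pos: [672.1, -104.5, 44.9]
ee_rot: [0.0, 0.999, 0.04, 0.0]
force: [-6.1, 0.8, 10.3]
grip_width: -0.0
grip_force: 5.2
shift [ 0.9  0.8 -0.1] yaw 0.0798 tool z [ 0.    -0.001 -1.   ] pos [ 672.1 -104.5   44.9] f [-6.1  0.8 10.3] t 5.775 w -0.000147001083842784
```

Touched divider_c. Next is divider_b.

```bash
python3 -m jog '[{"tx":0,"ty":0,"tz":-20,"ax":0,"ay":0,"az":0,"jaw":1},{"tx":0,"ty":0,"tz":-10,"ax":0,"ay":0,"az":0,"jaw":1},{"tx":0,"ty":-47,"tz":0,"ax":0,"ay":0,"az":0,"jaw":1},{"tx":0,"ty":-46.5,"tz":0,"ax":0,"ay":0,"az":0,"jaw":1},{"tx":0,"ty":0,"tz":0,"ax":0,"ay":0,"az":0,"jaw":1}]'; python3 -m jog '[{"tx":0,"ty":0,"tz":15,"ax":0,"ay":0,"az":0,"jaw":1},{"tx":0,"ty":0,"tz":6,"ax":0,"ay":0,"az":0,"jaw":1},{"tx":0,"ty":0,"tz":5,"ax":0,"ay":0,"az":0,"jaw":1},{"tx":0,"ty":0,"tz":3,"ax":0,"ay":0,"az":0,"jaw":1},{"tx":0,"ty":0,"tz":0,"ax":0,"ay":0,"az":0,"jaw":1}]'
python3 -c "from h import *; go(-12,0,45)"
```

```text
time_s: 6.4
eef_pos: [664.5, -7.9, 73.9]
ee_rot: [-0.0, 0.999, 0.042, 0.0]
force: [-0.2, -0.1, -0.8]
grip_width: 0.002
grip_force: 0.0
time_s: 7.02
eef_pos: [664.7, -11.7, 45.0]
ee_rot: [0.0, 0.999, 0.04, 0.0]
force: [-1.8, -1.4, 4.4]
grip_width: -0.001
grip_force: 2.5
shift [ 1. -0. -0.] yaw 0.0794 tool z [ 0.    -0.001 -1.   ] pos [664.7 -11.7  45. ] f [-1.8 -1.4  4.4] t 7.025 w -0.0007676751449650877
```

```bash
python3 -m jog '[{"tx":0,"ty":0,"tz":-30,"ax":0,"ay":0,"az":0,"jaw":1},{"tx":0,"ty":0,"tz":-50,"ax":0,"ay":0,"az":0,"jaw":1},{"tx":-48,"ty":-15,"tz":-10,"ax":0,"ay":0,"az":0,"jaw":0},{"tx":-48,"ty":-15,"tz":0,"ax":0,"ay":0,"az":0,"jaw":0},{"tx":-48,"ty":-16,"tz":0,"ax":0,"ay":0,"az":0,"jaw":0}]'; python3 -m jog '[{"tx":-48,"ty":-16,"tz":0,"ax":0,"ay":0,"az":0,"jaw":0},{"tx":-48,"ty":-15,"tz":0,"ax":0,"ay":0,"az":0,"jaw":0},{"tx":0,"ty":0,"tz":0,"ax":0,"ay":0,"az":0,"jaw":0},{"tx":0,"ty":0,"tz":0,"ax":0,"ay":0,"az":0,"jaw":0}]'
python3 - <<'E'
from h import *
go(-254,76.6,8)
c=capture("scene"); cv2.imwrite("pics/s1.png",c["color"][120:340,150:450,::-1].repeat(2,0).repeat(2,1))
E
```

```text
time_s: 7.65
eef_pos: [516.0, 23.4, 134.5]
ee_rot: [0.0, 0.999, 0.04, 0.001]
force: [0.8, 0.3, 0.7]
grip_width: 0.5
grip_force: 0.0
time_s: 8.15
eef_pos: [420.2, 46.3, 134.8]
ee_rot: [0.0, 0.999, 0.04, 0.001]
force: [-0.5, -0.6, 0.0]
grip_width: 0.501
grip_force: 0.0
shift [ -2.1   0.5 126.8] yaw 0.0795 tool z [ 0.002 -0.    -1.   ] pos [420.2  46.3 134.8] f [-0.5 -0.6  0. ] t 8.15 w 0.5008408244179209
```

View pics/s1.png

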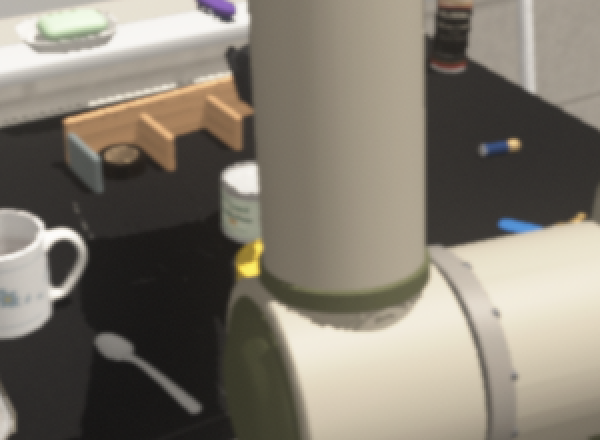

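The arm hides the gripper, but the tin is undisturbed at about (240,200) in this crop. I'm descending behind it.

```bash
python3 -m jog '[{"tx":-2,"ty":0,"tz":45,"ax":0,"ay":0,"az":0,"jaw":0},{"tx":0,"ty":0,"tz":45,"ax":0,"ay":0,"az":0,"jaw":0},{"tx":0,"ty":0,"tz":25,"ax":0,"ay":0,"az":0,"jaw":0},{"tx":0,"ty":0,"tz":11,"ax":0,"ay":0,"az":0,"jaw":0},{"tx":0,"ty":0,"tz":0,"ax":0,"ay":0,"az":0,"jaw":0}]'
python3 -m jog '[{"tx":5,"ty":0,"tz":0,"ax":0,"ay":0,"az":0,"jaw":0},{"tx":5,"ty":0,"tz":0,"ax":0,"ay":0,"az":0,"jaw":0},{"tx":5,"ty":0,"tz":0,"ax":0,"ay":0,"az":0,"jaw":0},{"tx":3,"ty":0,"tz":0,"ax":0,"ay":0,"az":0,"jaw":0},{"tx":0,"ty":0,"tz":0,"ax":0,"ay":0,"az":0,"jaw":0}]'
python3 -c "from h import *; go(-233,76.6,8)"
```

```text
time_s: 8.82
eef_pos: [417.7, 46.3, 8.1]
ee_rot: [-0.0, 0.999, 0.04, -0.0]
force: [-0.0, 0.3, 1.2]
grip_width: 0.502
grip_force: 0.0
time_s: 9.45
eef_pos: [435.3, 47.9, 8.3]
ee_rot: [0.0, 0.999, 0.04, 0.0]
force: [0.8, -0.6, -0.4]
grip_width: 0.5
grip_force: 0.0
shift [3.9 0.9 0.3] yaw 0.0799 tool z [ 0. -0. -1.] pos [435.3  47.9   8.3] f [ 0.8 -0.6 -0.4] t 9.45 w 0.49978255938212535
```

```bash
python3 -m jog '[{"tx":3,"ty":0,"tz":0,"ax":0,"ay":0,"az":0,"jaw":0},{"tx":3,"ty":0,"tz":0,"ax":0,"ay":0,"az":0,"jaw":0},{"tx":4,"ty":0,"tz":0,"ax":0,"ay":0,"az":0,"jaw":0},{"tx":5,"ty":0,"tz":0,"ax":0,"ay":0,"az":0,"jaw":0},{"tx":5,"ty":1,"tz":0,"ax":0,"ay":0,"az":0,"jaw":0}]'
python3 -m jog '[{"tx":5,"ty":2,"tz":0,"ax":0,"ay":0,"az":0,"jaw":0},{"tx":5,"ty":2,"tz":0,"ax":0,"ay":0,"az":0,"jaw":0},{"tx":5,"ty":2,"tz":0,"ax":0,"ay":0,"az":0,"jaw":0},{"tx":5,"ty":2,"tz":0,"ax":0,"ay":0,"az":0,"jaw":0},{"tx":5,"ty":2,"tz":0,"ax":0,"ay":0,"az":0,"jaw":0}]'
python3 - <<'E'
from h import *
go(-233,76.6,8)
c=capture("top"); cv2.imwrite("pics/t1.png",c["color"][100:310,150:420,::-1].repeat(2,0).repeat(2,1))
E
```

```text
time_s: 10.07
eef_pos: [455.4, 48.6, 8.2]
ee_rot: [-0.0, 0.999, 0.04, -0.0]
force: [-1.7, 0.1, 0.7]
grip_width: 0.502
grip_force: 0.2
time_s: 10.7
eef_pos: [481.2, 40.4, 8.3]
ee_rot: [0.0, 0.999, 0.04, 0.0]
force: [-1.2, -0.6, -0.1]
grip_width: 0.501
grip_force: 0.3
shift [-41.3 -10.2   0.3] yaw 0.0798 tool z [ 0. -0. -1.] pos [481.2  40.4   8.3] f [-1.2 -0.6 -0.1] t 10.7 w 0.5011347790304058
```

View pics/t1.png

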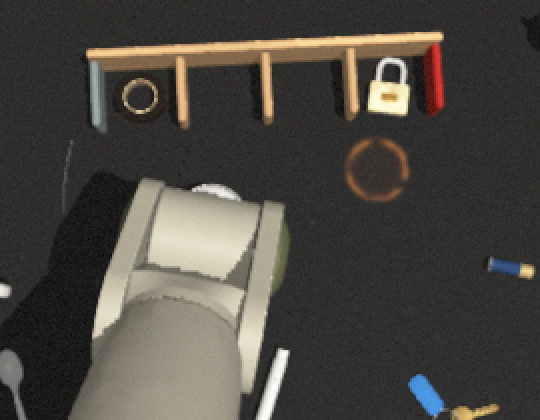

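The gripper hides most of the tin, whose rim shows at (217,190), just ahead of the gripper. Everything else is unmoved, so I'm continuing the push.

```bash
python3 -m jog '[{"tx":5,"ty":2,"tz":0,"ax":0,"ay":0,"az":0,"jaw":0},{"tx":5,"ty":2,"tz":0,"ax":0,"ay":0,"az":0,"jaw":0},{"tx":5,"ty":2,"tz":0,"ax":0,"ay":0,"az":0,"jaw":0},{"tx":5,"ty":2,"tz":0,"ax":0,"ay":0,"az":0,"jaw":0},{"tx":5,"ty":2,"tz":0,"ax":0,"ay":0,"az":0,"jaw":0}]'
python3 -m jog '[{"tx":5,"ty":2,"tz":0,"ax":0,"ay":0,"az":0,"jaw":0},{"tx":5,"ty":2,"tz":0,"ax":0,"ay":0,"az":0,"jaw":0},{"tx":5,"ty":2,"tz":0,"ax":0,"ay":0,"az":0,"jaw":0},{"tx":5,"ty":2,"tz":0,"ax":0,"ay":0,"az":0,"jaw":0},{"tx":5,"ty":1,"tz":0,"ax":0,"ay":0,"az":0,"jaw":0}]'
python3 - <<'E'
from h import *
go(-49.5,47,8)
for n in("top","scene"):
    c=capture(n);P=cloud(c); s=sense()["eef_pos"]
    m=(abs(P[...,2]-57)<4)&(P[...,0]>s[0]+10)&(P[...,0]<s[0]+90)&(abs(P[...,1]-s[1])<50)&(c["color"].min(-1)>110)
    t=P[m]; print(n,len(t),t.min(0) if len(t) else 0,t.max(0) if len(t) else 0)
    if n=="scene": cv2.imwrite("pics/s2.png",c["color"][130:280,150:400,::-1].repeat(3,0).repeat(3,1))
E
```

```text
time_s: 11.38
eef_pos: [507.0, 32.4, 8.3]
ee_rot: [0.0, 0.999, 0.04, -0.0]
force: [-2.2, -0.4, 0.9]
grip_width: 0.499
grip_force: 0.6
time_s: 12.0
eef_pos: [532.6, 25.4, 8.3]
ee_rot: [0.0, 0.999, 0.04, 0.0]
force: [-2.2, -0.4, 1.8]
grip_width: 0.503
grip_force: 0.5
shift [92.2  0.4  0.3] yaw 0.0796 tool z [ 0. -0. -1.] pos [532.6  25.4   8.3] f [-2.2 -0.4  1.8] t 12.0 w 0.5025306767547209
top 0 0 0
scene 1 [605.26462105  29.12618806  55.67437746] [605.26462105  29.12618806  55.67437746]
```

View pics/s2.png

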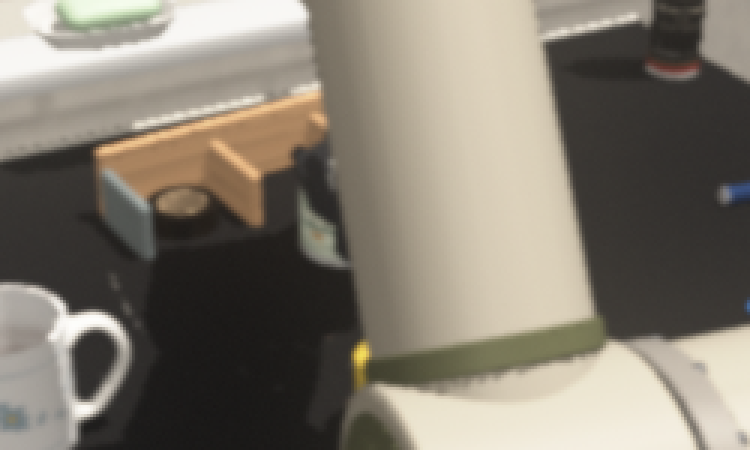

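The tin is upright in front of the gap, with its left edge at (320,225) in this crop. Now a straight push.

```bash
python3 -m jog '[{"tx":5,"ty":0.4,"tz":0,"ax":0,"ay":0,"az":0,"jaw":0},{"tx":5,"ty":0,"tz":0,"ax":0,"ay":0,"az":0,"jaw":0},{"tx":5,"ty":0,"tz":0,"ax":0,"ay":0,"az":0,"jaw":0},{"tx":5,"ty":0,"tz":0,"ax":0,"ay":0,"az":0,"jaw":0},{"tx":5,"ty":0,"tz":0,"ax":0,"ay":0,"az":0,"jaw":0}]'
python3 -m jog '[{"tx":5,"ty":0,"tz":0,"ax":0,"ay":0,"az":0,"jaw":0},{"tx":5,"ty":0,"tz":0,"ax":0,"ay":0,"az":0,"jaw":0},{"tx":5,"ty":0,"tz":0,"ax":0,"ay":0,"az":0,"jaw":0},{"tx":5,"ty":0,"tz":0,"ax":0,"ay":0,"az":0,"jaw":0},{"tx":0,"ty":0,"tz":0,"ax":0,"ay":0,"az":0,"jaw":0}]'
python3 -c "from h import *; go(-49.5,47,8)"
```

```text
time_s: 12.72
eef_pos: [557.5, 27.2, 8.3]
ee_rot: [-0.0, 0.999, 0.04, -0.0]
force: [-1.5, -0.2, -0.1]
grip_width: 0.495
grip_force: 0.2
time_s: 13.35
eef_pos: [577.7, 28.7, 8.4]
ee_rot: [0.0, 0.999, 0.04, 0.0]
force: [0.1, 0.2, 0.5]
grip_width: 0.499
grip_force: 0.0
shift [47.   0.1  0.4] yaw 0.0798 tool z [ 0.001 -0.    -1.   ] pos [577.7  28.7   8.4] f [0.1 0.2 0.5] t 13.35 w 0.49886757018446093
```

```bash
python3 -m jog '[{"tx":4,"ty":0,"tz":0,"ax":0,"ay":0,"az":0,"jaw":0},{"tx":5,"ty":0,"tz":0,"ax":0,"ay":0,"az":0,"jaw":0},{"tx":5,"ty":0,"tz":0,"ax":0,"ay":0,"az":0,"jaw":0},{"tx":5,"ty":0,"tz":0,"ax":0,"ay":0,"az":0,"jaw":0},{"tx":5,"ty":0,"tz":0,"ax":0,"ay":0,"az":0,"jaw":0}]'
python3 -m jog '[{"tx":5,"ty":0,"tz":0,"ax":0,"ay":0,"az":0,"jaw":0},{"tx":5,"ty":0,"tz":0,"ax":0,"ay":0,"az":0,"jaw":0},{"tx":3,"ty":0,"tz":0,"ax":0,"ay":0,"az":0,"jaw":0},{"tx":3,"ty":0,"tz":0,"ax":0,"ay":0,"az":0,"jaw":0},{"tx":2,"ty":0,"tz":0,"ax":0,"ay":0,"az":0,"jaw":0}]'
python3 -c "from h import *; go(-49.5,47,8)"
```

```text
time_s: 13.98
eef_pos: [601.4, 30.7, 8.3]
ee_rot: [0.0, 0.999, 0.04, -0.0]
force: [-1.8, -0.2, 0.6]
grip_width: 0.496
grip_force: 0.2
time_s: 14.6
eef_pos: [619.1, 32.1, 8.3]
ee_rot: [-0.0, 0.999, 0.04, -0.0]
force: [-2.4, -0.0, 0.3]
grip_width: 0.502
grip_force: 0.3
shift [5.4 0.2 0.3] yaw 0.0798 tool z [-0.  0. -1.] pos [619.1  32.1   8.3] f [-2.4 -0.   0.3] t 14.6 w 0.5020344053284661
```

Still moving freely, so I'm advancing in small steps until the force rises.

```bash
for i in 1; do :; done; python3 -m jog '[{"tx":2,"ty":0,"tz":0,"ax":0,"ay":0,"az":0,"jaw":0},{"tx":2,"ty":0,"tz":0,"ax":0,"ay":0,"az":0,"jaw":0},{"tx":1,"ty":0,"tz":0,"ax":0,"ay":0,"az":0,"jaw":0},{"tx":0,"ty":0,"tz":0,"ax":0,"ay":0,"az":0,"jaw":0}]'
python3 -c "from h import *; go(-49.5,47,8)"
```

```text
time_s: 15.1
eef_pos: [624.1, 32.4, 8.3]
ee_rot: [-0.0, 0.999, 0.04, 0.0]
force: [-0.7, -0.3, -0.4]
grip_width: 0.503
grip_force: 0.1
shift [0.4 0.2 0.3] yaw 0.0797 tool z [ 0.  0. -1.] pos [624.1  32.4   8.3] f [-0.7 -0.3 -0.4] t 15.1 w 0.5032034690388544
```

```bash
python3 -m jog '[{"tx":1,"ty":0,"tz":0,"ax":0,"ay":0,"az":0,"jaw":0},{"tx":1,"ty":0,"tz":0,"ax":0,"ay":0,"az":0,"jaw":0},{"tx":0,"ty":0,"tz":0,"ax":0,"ay":0,"az":0,"jaw":0}]'
python3 -m jog '[{"tx":1,"ty":0,"tz":0,"ax":0,"ay":0,"az":0,"jaw":0},{"tx":1,"ty":0,"tz":0,"ax":0,"ay":0,"az":0,"jaw":0},{"tx":0,"ty":0,"tz":0,"ax":0,"ay":0,"az":0,"jaw":0}]'
```

```text
time_s: 15.48
eef_pos: [625.8, 32.6, 8.2]
ee_rot: [-0.0, 0.999, 0.04, -0.0]
force: [-2.7, -0.9, 0.4]
grip_width: 0.502
grip_force: 0.5
time_s: 15.85
eef_pos: [626.0, 32.8, 8.2]
ee_rot: [-0.0, 0.999, 0.04, -0.003]
force: [-14.2, -2.0, 8.2]
grip_width: 0.503
grip_force: 4.4
```

The force rose to 14 N, so the tin is against the board. I'm backing straight off, lifting away and checking.

```bash
python3 -m jog '[{"tx":-2,"ty":0,"tz":0,"ax":0,"ay":0,"az":0,"jaw":0},{"tx":-5,"ty":0,"tz":0,"ax":0,"ay":0,"az":0,"jaw":0},{"tx":-20,"ty":0,"tz":0,"ax":0,"ay":0,"az":0,"jaw":0},{"tx":-30,"ty":0,"tz":0,"ax":0,"ay":0,"az":0,"jaw":0},{"tx":-20,"ty":0,"tz":-20,"ax":0,"ay":0,"az":0,"jaw":0}]'
python3 -m jog '[{"tx":0,"ty":0,"tz":-50,"ax":0,"ay":0,"az":0,"jaw":0},{"tx":0,"ty":0,"tz":-60,"ax":0,"ay":0,"az":0,"jaw":0},{"tx":-20,"ty":50,"tz":-20,"ax":0,"ay":0,"az":0,"jaw":0},{"tx":-20,"ty":50,"tz":0,"ax":0,"ay":0,"az":0,"jaw":0},{"tx":-20,"ty":50,"tz":0,"ax":0,"ay":0,"az":0,"jaw":0}]'
python3 -m jog '[{"tx":-20,"ty":50,"tz":0,"ax":0,"ay":0,"az":0,"jaw":0},{"tx":-20,"ty":50,"tz":0,"ax":0,"ay":0,"az":0,"jaw":0},{"tx":-20,"ty":50,"tz":0,"ax":0,"ay":0,"az":0,"jaw":0},{"tx":0,"ty":0,"tz":0,"ax":0,"ay":0,"az":0,"jaw":0},{"tx":0,"ty":0,"tz":0,"ax":0,"ay":0,"az":0,"jaw":0}]'
python3 - <<'E'
from h import *
go(-49.5,47,8)
for n in("top","scene"):
    c=capture(n);P=cloud(c).reshape(-1,3)
    X=P[:,:2]-[RX,RY]; xr=X@[np.cos(TH),np.sin(TH)]; yr=X@[-np.sin(TH),np.cos(TH)]
    m=(abs(P[:,2]-57)<(4 if n=="top" else 8))&(xr>-100)&(xr<29)&(yr>4)&(yr<90)
    print(n,m.sum(),"xr",xr[m].min(),xr[m].max(),"yr",yr[m].min(),yr[m].max(),"z",np.median(P[m,2]))
    cv2.imwrite(f"pics/{n}3.png",c["color"][...,::-1])
E
```

```text
time_s: 16.48
eef_pos: [549.5, 26.7, 27.6]
ee_rot: [-0.0, 0.999, 0.04, -0.001]
force: [1.3, 0.4, 1.1]
grip_width: 0.498
grip_force: 0.0
time_s: 17.1
eef_pos: [503.0, -129.2, 158.8]
ee_rot: [0.0, 0.999, 0.04, 0.001]
force: [1.0, -0.1, -0.1]
grip_width: 0.505
grip_force: 0.0
time_s: 17.73
eef_pos: [455.6, -281.6, 158.3]
ee_rot: [-0.0, 0.999, 0.04, 0.0]
force: [0.6, -0.3, -0.6]
grip_width: 0.5
grip_force: 0.0
shift [ 193.3 -299.5  150.4] yaw 0.0796 tool z [ 0.  0. -1.] pos [ 455.6 -281.6  158.3] f [ 0.6 -0.3 -0.6] t 17.725 w 0.500207955892202
top 887 xr -42.81868962605403 28.944619391591786 yr 12.016432979280124 84.14402718734522 z 56.42112335754575
scene 413 xr -43.24319525263999 28.62368124517325 yr 8.655787175067054 86.44395338643665 z 55.01654093939021
```

View pics/top3.png

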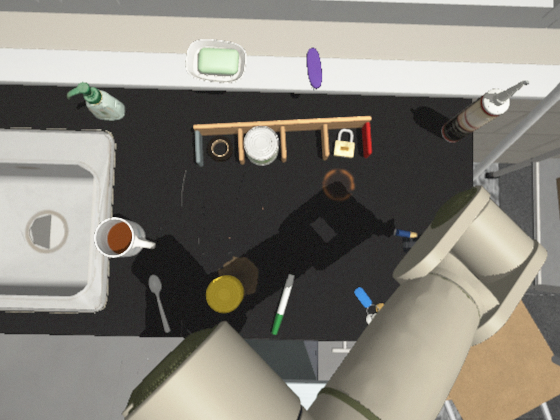

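View pics/scene3.png

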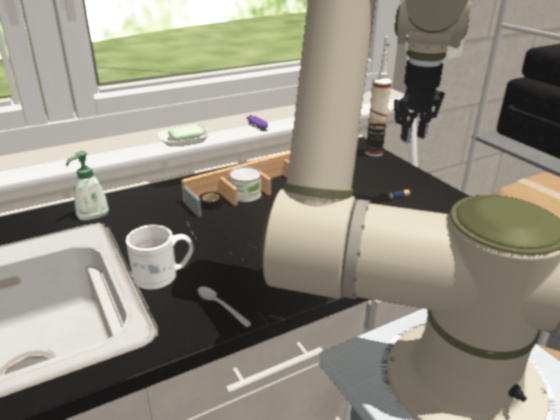

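The tin stands upright in the third gap at (262,145) in the top view. Its front edge is at rack x≈-43, so it is against the board. The tape, padlock, mug and battery are unmoved, so I'm handing in.

```bash
python3 -c "from rig import *; print(finish_job())"
```

```text
the job is handed in; nothing more can be done
None
```

The job is done and handed in: I touched the red end, divider_c and divider_b in that order, and pushed the tin upright into the third gap against the back board, with the tape roll, padlock, mug and battery unmoved in the final pictures.

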